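Stack the tin tower on its stand

TASK

Put the three round steel tins away as a tower on the round wooden stand, building from the bottom up: the widest tin in the stand's recess, then the middle-sized tin, then the narrowest, each standing flat inside the raised rim of the one below. Finally seat the knobbed lid flat on the narrowest tin, and leave the garlic and the kitchen timer where they are.

Things in the scene. Friction and masses are not known exactly. Their poses are not given: they have to be found in the camera images.
- stand: turned round wooden stand, 96 mm in diameter, 16 mm high, fixed to the worktop. In its top is a round recess 78 mm across and 6 mm deep (floor 10 mm above the worktop). Origin: centre of its underside, on the worktop; z up.
- tin_large: the widest of three tins: closed plain dark steel tin, 68 mm in diameter, 42 mm high, about 220 g, loose. Top: flat floor 36 mm above the underside, inside a raised rim 6 mm high, 64 mm across inside. Grip round the sides, fingertips 8 mm or more above the underside (to clear the rim beneath). Origin: centre of the underside; z up. In the stand its underside is 10 mm above the stand's origin.
- tin_medium: the middle-sized tin: closed plain dark steel tin, 56 mm in diameter, 42 mm high, about 160 g, loose. Top: flat floor 36 mm above the underside, inside a raised rim 6 mm high, 52 mm across inside. Grip round the sides, fingertips 8 mm or more above the underside (to clear the rim beneath). Origin: centre of the underside; z up. Seated, its underside is 36 mm above that of the tin beneath.
- tin_small: the narrowest tin: closed plain dark steel tin, 44 mm in diameter, 42 mm high, about 110 g, loose. Top: flat floor 36 mm above the underside, inside a raised rim 6 mm high, 40 mm across inside. Grip round the sides, fingertips 8 mm or more above the underside (to clear the rim beneath). Origin: centre of the underside; z up. Seated, its underside is 36 mm above that of the tin beneath.
- lid: loose dark steel lid with a dark wooden knob, about 50 g. From below: a plug 32 mm across, 4 mm high (it stands on this), a disc 44 mm across, 3 mm thick, and an upright knob 16 mm across, 7 to 29 mm above the underside, to grip. Seated, the plug is in the small tin's rim, the disc on the rim, the lid's underside 38 mm above the small tin's. Origin: centre of the underside; z up.
- garlic: a loose bulb of garlic, about 50 mm wide and 51 mm high; to be left alone. Origin: centre of its underside.
- kitchen_timer: a loose round kitchen timer, white above and red below, 65 mm wide and 55 mm high; to be left alone. Origin: centre of its underside.
Not all that is in view belongs to the job. What is shaped like the tin_medium but blue, green or orange is not meant.

How it is judged:
On the way, in this order (a step that is already met when the one before it is completed fails the run):
1. the large tin sits upright in the recess of the stand (horizontal distance between tin_large and stand below 0.006 m and z of tin_large in the frame of stand between 0.0075 and 0.0125 m and angle between tin_large's own z axis and vertical below 0.06 rad), for 0.2 s.
2. the medium tin sits inside the rim of the large tin (horizontal distance between tin_medium and tin_large below 0.006 m and z of tin_medium in the frame of tin_large between 0.0335 and 0.0385 m and angle between tin_medium's own z axis and vertical below 0.06 rad), for 0.2 s.
3. the small tin sits inside the rim of the medium tin (horizontal distance between tin_small and tin_medium below 0.006 m and z of tin_small in the frame of tin_medium between 0.0335 and 0.0385 m and angle between tin_small's own z axis and vertical below 0.06 rad), for 0.2 s.
4. the lid is seated in the rim of the small tin (horizontal distance between lid and tin_small below 0.006 m and z of lid in the frame of tin_small between 0.0355 and 0.0405 m and angle between lid's own z axis and vertical below 0.06 rad), for 0.2 s.
At the end, for the whole second after the job is handed in: The large tin is in the stand's recess, the medium tin in the large tin's rim, the small tin in the medium tin's rim and the lid in the small tin's rim: each centred on the one below within 6 mm, at its seated height within about 2.5 mm, upright within 0.06 rad, and at rest (all of step 1 and all of step 2 and all of step 3 and all of step 4 and linear speed of each of tin_large, tin_medium, tin_small, lid below 0.02 m/s); the robot touches nothing.
It fails at once if the garlic is moved by more than 30 mm (distance of garlic from where it was at the start of the episode above 0.03 m).
It fails at once if the kitchen timer is moved by more than 30 mm (distance of kitchen_timer from where it was at the start of the episode above 0.03 m).
It also fails if it takes over 120 s, if anything falls off the work surface, if the arm or the gripper's body presses on something with over 40 N, if the wrist force passes 120 N, or if a joint passes its speed limit or range.

ROBOT

A 6-joint arm with a two-finger parallel gripper is mounted at the origin on a cart in front of the work surface, level with it; the furniture and walls round the work are solid. World frame = base frame: x ahead of the robot, y to its left, z up, the work surface at z = 0. Lengths are in m, angles in rad, forces in N, time in s.
With the tool pointing down it reaches from about 0.375 to 0.9 m from the base axis. Payload 3.1 kg.
Tool frame: the origin (TCP) lies on the centre line of the jaws, within the pads' length; the fingertips stand 11 mm ahead of it and the grasp point (between the pads) lies 8 mm behind it; z points along the fingers, y is the line along which they close (so a half turn about z gives the same grasp; the last joint's range is limited). The gripper opens to 87 mm and grips with 3 to 60 N. Pads are 19 mm wide; open, the fingers measure 117 mm over their backs; the gripper's body (75 mm by 190 mm) begins 51 mm behind the grasp point.
Start: joints at [1.115, 0.527, 1.433, -0, 1.181, -0.178], TCP at [0.171, 0.601, 0.197] pointing down, gripper open.
Joint ranges: [-3.08, 3.08], [-0.75, 2.2], [0.22, 2.44], [-1.43, 4.57], [0, 2.65], [-2.85, 2.85]. Speed limits (rad/s): [2.79, 2.79, 3.14, 3.14, 3.14, 3.14].

INTERFACE

Orientations are given as [roll, pitch, yaw] about the fixed x, y, z axes, in that order (R = Rz(yaw) Ry(pitch) Rx(roll)).
In Python, from bench import ctrl gives the robot as it stands. The module is installed in compiled form; this text tells all that it offers.
- The arm moves only by the tool step_arm, never from a script. Its argument "plan" is a list that holds one entry, the list of rows, each a list of 4 numbers: the shift along the tool's x, y, z in units of 0.02 m (1.0 is 0.02 m), then the turn about the tool's z in units of 8 degrees (1.0 is 8 degrees). A call has 1 to 8 rows; each row shifts and turns the commanded pose from where the row before left it, along the tool's axes as they then stand; what a row does not reach is not made up. A row lasts 1/8 s, in which the tool goes at most 62.5 mm and 10.7 degrees, less where a joint would pass 70% of its speed; a pose out of reach is approached as far as the arm can. A call with a number of a shift or a turn outside -1 to 1 is refused whole. A call with a gripper value outside its range is refused whole. "fingers" is the finger opening in mm, from 0 to 87, set as the call begins (left out, the last holds). The fingers move at their own pace and stop on an object; "grip_force" is the grip in N (left out, the last holds). Time passes only in rows, so rows that do not move let the fingers close. It gives the time, the measured TCP pose, the force, the opening and the grip force at its end, in the units of the state.
- ctrl.get_obs(): the state, without advancing time (a new reading comes with each control period).
- ctrl.grab_frame(name): name is "scene" or "top" or "wrist"; returns a dict with "image" (400x640x3 uint8, red, green, blue), "depth" (400x640 float32, m along the optical axis (not along the pixel's ray), 0 where there is no reading), "intrinsics" (3x3 intrinsics, pixels), "k1" (the pictures are not rectified: a ray, as slopes to the right and down, at radius r is drawn at 1 + k1 r^2 times it, then the intrinsics apply), "R" (3x3) and "t" (3): a world point X has camera coordinates R X + t. Camera axes: x right, y down, z forward; pixel columns grow to the right and rows downward; lengths in m; the calibration is good to about 2 mm. A picture is of the moment at which its call begins.
- ctrl.hand_in(): hands the job in; it is judged then, once.
Trained networks look in a picture, given as the dict that the camera call returned (one of the last four; its "shot" number tells which), for a name from the list of things; names that differ only in an ending like _2 or _b are one class to them, and where a whole thing is asked for, a point or a joint stands for the part that bears it (a point fixed in the world has none). Each returns a list of dicts, best first, with "conf" (0 to 1); they miss things now and then, are a little off and sometimes report something else, mostly with a low value. They report only what shows in the picture. A call takes as long as a camera call. They do not tell look-alikes from the thing itself.
- ctrl.spot_in(picture, target): "extent" ([left, top, width, height] in pixels, round what is visible of it).
- ctrl.place_of(picture, target): "uv" ([column, row] in pixels: a listed point, or the origin of a listed thing).
The state is a dict: "t": time; "joint_positions": joint angles; "joint_vel": joint speeds; "effort": joint torques, N m; "position": TCP position; "eef_rot": TCP orientation; "contact_force": force on the tool from outside, world axes, zero at the start; "moment": the same for the moment, N m; "gripper_width": finger opening in m; "grip_force": force on a finger pad.
Only numpy, scipy, OpenCV 4.12 (cv2) and the standard library are available. Lean on these libraries where they do the work, as an engineer would, in place of code of your own. Each camera call takes 0.05 s, during which the arm holds its last target. There are 200 camera calls.

## Working session

There is one attempt and no reset: what is moved stays moved. The work goes in short steps, Python scripts to look and compute and a tool call to move; the robot and the scene stay as the last step left them, time stands still between calls to the robot, and variables do not carry over. Pictures are saved under pics/ and viewed, at most 14 in all, crops included, and the job is handed in when it is done.

Besides the shell and the picture viewer there is one more tool, called after "Call:" as name([rows], argument=value, ...), one row to a line, values as JSON. step_arm: Moves the arm, as the interface text tells. Its arguments: {"type":"object","properties":{"plan":{"type":"array","items":{"type":"array","items":{"type":"array","items":{"type":"number"}}}},"fingers":{"type":"number"},"grip_force":{"type":"number"}},"required":["plan"]}

```bash
mkdir -p pics; cat > h.py <<'E'
import numpy as np, cv2
from bench import ctrl
def save(f,n): cv2.imwrite('pics/'+n+'.png',f['image'][:,:,::-1])
def ray(f,uv):
    K=np.array(f['intrinsics']);p=np.array([(uv[0]-K[0,2])/K[0,0],(uv[1]-K[1,2])/K[1,1]])
    q=p.copy()
    for _ in range(20): q=p/(1+f['k1']*(q@q))
    return np.array([q[0],q[1],1.])
def at_z(f,uv,z):
    R=np.array(f['R']);t=np.array(f['t']);c=-R.T@t;d=R.T@ray(f,uv)
    return c+d*(z-c[2])/d[2]
def cloud(f):
    K=np.array(f['intrinsics']);h,w=f['depth'].shape
    v,u=np.mgrid[:h,:w];p=np.stack([(u-K[0,2])/K[0,0],(v-K[1,2])/K[1,1]],-1);q=p.copy()
    for _ in range(15): q=p/(1+f['k1']*(q**2).sum(-1,keepdims=True))
    d=f['depth'][...,None];X=np.concatenate([q*d,d],-1)
    return (X-np.array(f['t']))@np.array(f['R'])
E
python3 - <<'E'
from h import *
o=ctrl.get_obs();print(o['t'],o['position'],o['eef_rot'])
for n in ['top','scene']:
    f=ctrl.grab_frame(n);save(f,n+'0');print(n,f['k1'],(-np.array(f['R']).T@f['t']).round(3))
    X=cloud(f)
    for g in ['stand','tin_large','tin_medium','tin_small','lid','garlic','kitchen_timer']:
        s=ctrl.spot_in(f,g)[:4];p=ctrl.place_of(f,g)[:4]
        print(g,[(np.round(a['extent']).tolist(),round(a['conf'],2)) for a in s],[(np.round(a['uv']).tolist(),round(a['conf'],2),at_z(f,a['uv'],0).round(3).tolist()) for a in p])
E
```

```text
0.0 [0.17041264 0.60050752 0.19628294] [-3.13949365e+00 -3.86851870e-04  2.86479577e+00]
top -0.09680961517787727 [0.459 0.056 1.062]
stand [([259.0, 165.0, 40.0, 43.0], 0.94)] [([280.0, 186.0], 0.56, [0.584, 0.153, 0.0])]
tin_large [] [([350.0, 180.0], 0.78, [0.602, -0.013, 0.0])]
tin_medium [([298.0, 241.0, 27.0, 26.0], 0.94), ([267.0, 286.0, 27.0, 26.0], 0.78), ([325.0, 276.0, 24.0, 29.0], 0.76), ([275.0, 99.0, 25.0, 29.0], 0.71)] [([279.0, 299.0], 0.95, [0.315, 0.147, 0.0]), ([311.0, 252.0], 0.94, [0.427, 0.075, 0.0]), ([289.0, 119.0], 0.77, [0.747, 0.137, 0.0]), ([337.0, 291.0], 0.73, [0.338, 0.012, 0.0])]
tin_small [([192.0, 181.0, 22.0, 18.0], 0.6)] [([202.0, 191.0], 0.88, [0.567, 0.339, 0.0])]
lid [([439.0, 272.0, 19.0, 22.0], 0.7)] [([451.0, 278.0], 0.65, [0.375, -0.259, 0.0]), ([277.0, 184.0], 0.4, [0.588, 0.161, 0.0])]
garlic [([370.0, 248.0, 18.0, 23.0], 0.56)] [([380.0, 255.0], 0.58, [0.425, -0.089, 0.0])]
kitchen_timer [([224.0, 256.0, 30.0, 30.0], 0.88)] [([240.0, 274.0], 0.97, [0.37, 0.24, 0.0]), ([205.0, 192.0], 0.54, [0.563, 0.333, 0.0])]
scene -0.06142447958575111 
[... 173 characters left out ...]
 0.69, [0.602, -0.021, 0.0])]
tin_medium [([222.0, 223.0, 28.0, 28.0], 0.95), ([278.0, 212.0, 21.0, 30.0], 0.78), ([266.0, 244.0, 30.0, 26.0], 0.78), ([344.0, 156.0, 16.0, 18.0], 0.78)] [([290.0, 231.0], 0.85, [0.436, 0.079, 0.0]), ([277.0, 262.0], 0.82, [0.336, 0.022, 0.0]), ([352.0, 171.0], 0.69, [0.757, 0.137, 0.0]), ([234.0, 242.0], 0.55, [0.313, 0.147, 0.0])]
tin_small [] [([258.0, 171.0], 0.52, [0.564, 0.34, 0.0])]
lid [([365.0, 307.0, 21.0, 13.0], 0.62)] [([375.0, 318.0], 0.67, [0.358, -0.246, 0.0])]
garlic [([327.0, 250.0, 22.0, 22.0], 0.81)] [([337.0, 265.0], 0.62, [0.424, -0.086, 0.0])]
kitchen_timer [([216.0, 192.0, 26.0, 27.0], 0.89)] [([228.0, 213.0], 0.89, [0.374, 0.247, 0.0])]
```

```bash
python3 - <<'E'
import cv2
a=cv2.imread('pics/top0.png')[80:330,170:490]
cv2.imwrite('pics/top0c.png',cv2.resize(a,None,fx=2.4,fy=2.4,interpolation=3))
E
```

```text
(no output)
```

View pics/top0c.png

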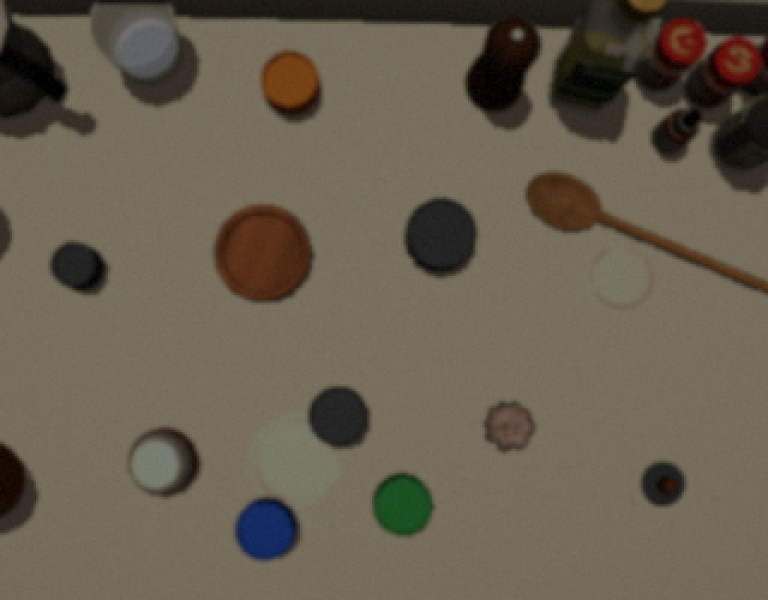

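The crop shows the stand at top-image px (280,186), the large tin at (353,178), the small tin at (202,190), the lid at (446,282), the timer at (238,272) and the garlic at (382,257). Medium candidates:
- dark (311,253)
- blue (281,300)
- green (338,290)
- orange (291,114)

Only (311,253) is plain dark steel, so that one is meant.

```bash
cat >> h.py <<'E'
def circ(f,xy,zlo,zhi,r,X=None):
    "centre of the points in a height band near xy (bounding circle)"
    X=cloud(f) if X is None else X
    m=(f['depth']>0)&(X[...,2]>zlo)&(X[...,2]<zhi)&(np.hypot(X[...,0]-xy[0],X[...,1]-xy[1])<r)
    P=X[m]
    if len(P)<5: return None
    c,R=cv2.minEnclosingCircle(P[:,:2].astype(np.float32))
    return np.round(c,4),round(R,4),P[:,:2].mean(0).round(4),round(float(np.median(P[:,2])),4),len(P)
E
python3 - <<'E'
from h import *
G=dict(stand=((.587,.156),.008,.022,.07),large=((.602,-.017),.03,.05,.06),medium=((.431,.077),.03,.05,.05),small=((.567,.339),.03,.05,.045),lid=((.366,-.252),.002,.04,.045))
for n in ['top','scene']:
    f=ctrl.grab_frame(n);X=cloud(f)
    for g,a in G.items(): print(n,g,circ(f,*a,X=X))
    if n=='top':
        a=f['image'][238:268,296:326,::-1];b=f['image'][174:208,185:219,::-1]
        cv2.imwrite('pics/med.png',np.hstack([cv2.resize(a,(390,390),interpolation=3),cv2.resize(b,(390,390),interpolation=3)]))
E
```

```text
top stand (array([0.5844, 0.1552]), 0.0485, array([0.5843, 0.1556]), 0.0115, 1072)
top large (array([ 0.6041, -0.0181]), 0.0342, array([ 0.6043, -0.0183]), 0.0361, 686)
top medium (array([0.4267, 0.0759]), 0.0285, array([0.4266, 0.0764]), 0.0358, 485)
top small (array([0.5655, 0.3344]), 0.0227, array([0.565 , 0.3346]), 0.0356, 305)
top lid (array([ 0.366 , -0.2525]), 0.0445, array([ 0.3673, -0.2485]), 0.006, 407)
scene stand (array([0.5808, 0.1546]), 0.0507, array([0.5818, 0.1552]), 0.0114, 544)
scene large (array([ 0.6029, -0.0175]), 0.0369, array([ 0.6024, -0.0175]), 0.0359, 420)
scene medium (array([0.4241, 0.0784]), 0.0312, array([0.4245, 0.077 ]), 0.0361, 335)
scene small (array([0.5625, 0.3346]), 0.0247, array([0.5628, 0.336 ]), 0.0364, 145)
scene lid (array([ 0.3645, -0.2532]), 0.0434, array([ 0.36  , -0.2487]), 0.0062, 342)
```

View pics/med.png

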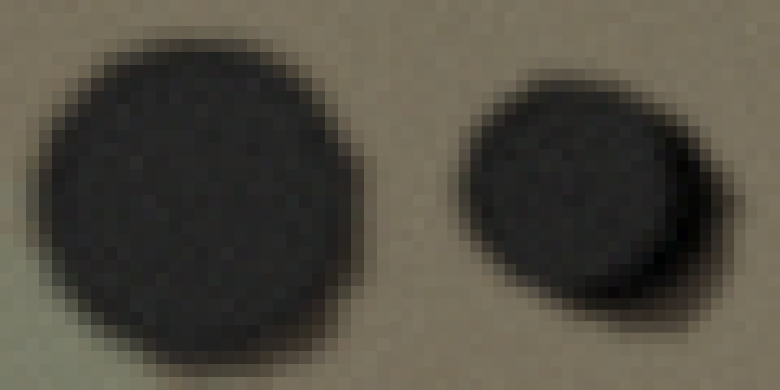

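Medium (left, dark grey top, tin at px 311,253) is confirmed: plain dark, 56 mm across, 36 mm floor. The small tin (right) is upright. Next I square the tool to yaw π and head for the large tin.

Call:
step_arm([
  [[0, 0, 0, -1], [0, 0, 0, -0.98], [-0.7, -1, 0, 0], [-0.7, -1, 0, 0], [-0.7, -1, 0, 0], [-0.7, -1, 0, 0], [-0.7, -1, 0, 0], [-0.7, -1, 0, 0]],
], fingers=87, grip_force=20)

```text
t: 2.6
position: [0.2555, 0.4799, 0.1974]
eef_rot: [3.141, 0.0, 3.141]
contact_force: [0.2, 0.4, -0.5]
gripper_width: 0.087
grip_force: 0.0
```

Call:
step_arm([
  [[-0.7, -1, 0, 0], [-0.7, -1, 0, 0], [-0.7, -1, 0, 0], [-0.7, -1, 0, 0], [-0.7, -1, 0, 0], [-0.7, -1, 0, 0], [-0.7, -1, 0, 0], [-0.7, -1, 0, 0]],
])

```text
t: 3.6
position: [0.3672, 0.3198, 0.1975]
eef_rot: [3.141, 0.0, 3.14]
contact_force: [0.1, -0.1, 0.2]
gripper_width: 0.0871
grip_force: 0.0
```

Call:
step_arm([
  [[-0.7, -1, 0, 0], [-0.7, -1, 0, 0], [-0.7, -1, 0, 0], [-0.7, -1, 0, 0], [-0.7, -1, 0, 0], [-0.7, -1, 0, 0], [-0.7, -1, 0, 0], [-0.7, -1, 0, 0]],
])

```text
t: 4.6
position: [0.4789, 0.1597, 0.1974]
eef_rot: [3.142, 0.0, 3.14]
contact_force: [0.3, 0.3, -0.2]
gripper_width: 0.0868
grip_force: 0.0
```

Call:
step_arm([
  [[-0.78, -1, 0, 0], [-0.78, -1, 0, 0], [-0.78, -1, 0, 0], [-0.78, -1, 0, 0], [-0.78, -1, 0, 0], [-0.78, -1, 0, 0], [-0.78, -1, 0, 0], [-0.78, -1, 0, 0]],
])

```text
t: 5.6
position: [0.6044, -0.0003, 0.1972]
eef_rot: [3.142, -0.0, 3.141]
contact_force: [0.1, 0.2, -0.5]
gripper_width: 0.0872
grip_force: 0.0
```

Call:
step_arm([
  [[0, -0.89, 0, 0], [0, 0, 0, 0]],
])

```text
t: 5.85
position: [0.6029, -0.0181, 0.1969]
eef_rot: [3.141, -0.001, 3.139]
contact_force: [-0.5, 0.3, -0.7]
gripper_width: 0.087
grip_force: 0.0
```

```bash
python3 - <<'E'
from h import *
f=ctrl.grab_frame('wrist');save(f,'w1');X=cloud(f)
print((-np.array(f['R']).T@f['t']).round(3))
print(circ(f,(.604,-.018),.03,.05,.06,X)); print(circ(f,(.604,-.018),.039,.05,.06,X))
print(ctrl.place_of(f,'tin_large')[:2])
E
```

```text
[ 0.535 -0.018  0.385]
(array([ 0.6039, -0.0156]), 0.0342, array([ 0.6039, -0.0156]), 0.0367, 2877)
(array([ 0.6043, -0.0157]), 0.0339, array([ 0.6056, -0.0158]), 0.0422, 378)
[{'uv': [322.5, 182.4], 'conf': 0.98}]
```

View pics/w1.png

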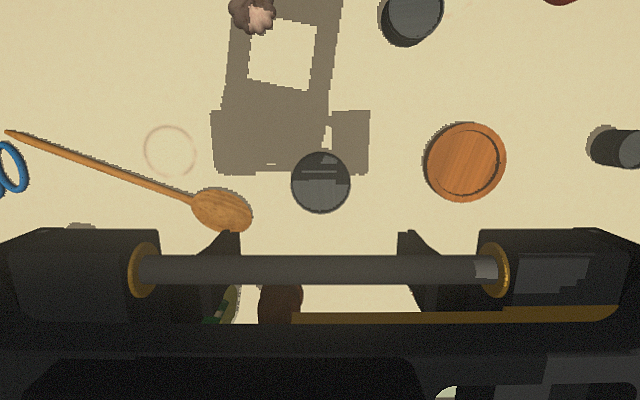

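Wrist view: large tin at (320,182) between the jaws, stand at (465,162); the fit agrees with the top camera to 2 mm. Descending.

Call:
step_arm([
  [[-0.05, 0.05, 1, 0], [0, 0, 1, 0], [0, 0, 1, 0], [0, 0, 1, 0], [0, 0, 1, 0], [0, 0, 1, 0], [0, 0, 1, 0], [0, 0, 1, 0]],
])

```text
t: 6.95
position: [0.604, -0.0146, 0.037]
eef_rot: [3.141, -0.0, -3.141]
contact_force: [0.6, 0.3, 0.2]
gripper_width: 0.0868
grip_force: 0.0
```

Call:
step_arm([
  [[0, 0, 0.5, 0], [0, 0, 0, 0], [0, 0, 0, 0]],
])

```text
t: 7.32
position: [0.605, -0.0156, 0.028]
eef_rot: [-3.141, 0.001, -3.142]
contact_force: [0.2, 0.4, 0.4]
gripper_width: 0.0867
grip_force: 0.0
```

Call:
step_arm([
  [[0, 0, 0, 0], [0, 0, 0, 0], [0, 0, 0, 0], [0, 0, 0, 0], [0, 0, 0, 0], [0, 0, 0, 0]],
], fingers=60, grip_force=20)

```text
t: 8.07
position: [0.6043, -0.0157, 0.0272]
eef_rot: [3.142, -0.0, 3.141]
contact_force: [-0.7, -0.1, 0.4]
gripper_width: 0.0602
grip_force: 0.0
```

```bash
python3 - <<'E'
from h import *
f=ctrl.grab_frame('wrist');save(f,'w2');X=cloud(f)
print(ctrl.get_obs()['gripper_width'],circ(f,(.604,-.018),.03,.05,.08,X),ctrl.place_of(f,'tin_large')[:2])
f=ctrl.grab_frame('top');save(f,'t2');print(circ(f,(.604,-.018),.03,.05,.08))
E
```

```text
0.05998448169056969 (array([ 0.6033, -0.0157]), 0.0344, array([ 0.5962, -0.0157]), 0.0366, 7381) [{'uv': [320.3, 222.4], 'conf': 0.96}]
None
```

View pics/w2.png

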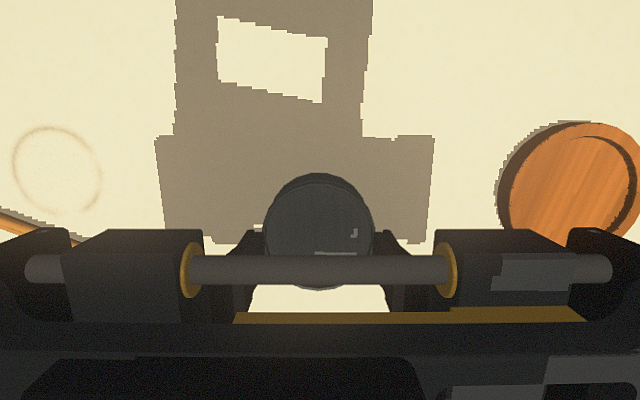

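Fingers at (255,245) and (390,245) appear beside the tin, with no force reported yet; close further and check.

Call:
step_arm([
  [[0, 0, 0, 0], [0, 0, 0, 0], [0, 0, 0, 0], [0, 0, 0, 0]],
], fingers=50, grip_force=20)

```text
t: 8.72
position: [0.6043, -0.0158, 0.0272]
eef_rot: [-3.142, -0.0, 3.141]
contact_force: [-0.3, 0.3, 1.0]
gripper_width: 0.05
grip_force: 0.0
```

```bash
python3 - <<'E'
from h import *
f=ctrl.grab_frame('wrist');X=cloud(f)
print(ctrl.get_obs()['gripper_width'],circ(f,(.604,-.018),.03,.05,.08,X),ctrl.place_of(f,'tin_large')[:2])
cv2.imwrite('pics/w3.png',cv2.resize(f['image'][150:320,200:440,::-1],None,fx=3,fy=3,interpolation=3))
m=np.abs(X[...,0]-.604)<.2
for r in (200,225,245): print(r,[X[r,c].round(3).tolist() for c in (235,250,258,280,320,370,385,395)])
E
```

```text
0.049979417635061106 (array([ 0.6033, -0.0157]), 0.0344, array([ 0.5955, -0.0157]), 0.0365, 6935) [{'uv': [317.1, 218.6], 'conf': 0.86}]
200 [[0.591, -0.075, 0.0], [0.591, -0.064, -0.0], [0.591, -0.058, 0.0], [0.58, -0.038, 0.043], [0.582, -0.015, 0.035], [0.591, 0.021, 0.0], [0.591, 0.031, 0.0], [0.591, 0.039, 0.0]]
225 [[0.609, -0.076, 0.001], [0.609, -0.065, 0.0], [0.609, -0.059, 0.001], [0.597, -0.039, 0.035], [0.597, -0.015, 0.036], [0.597, 0.015, 0.037], [0.609, 0.033, -0.0], [0.609, 0.04, 0.001]]
245 [[0.625, -0.077, -0.0], [0.594, -0.048, 0.076], [0.596, -0.046, 0.071], [0.61, -0.039, 0.036], [0.61, -0.015, 0.036], [0.595, 0.009, 0.072], [0.593, 0.016, 0.076], [0.625, 0.041, 0.001]]
```

View pics/w3.png

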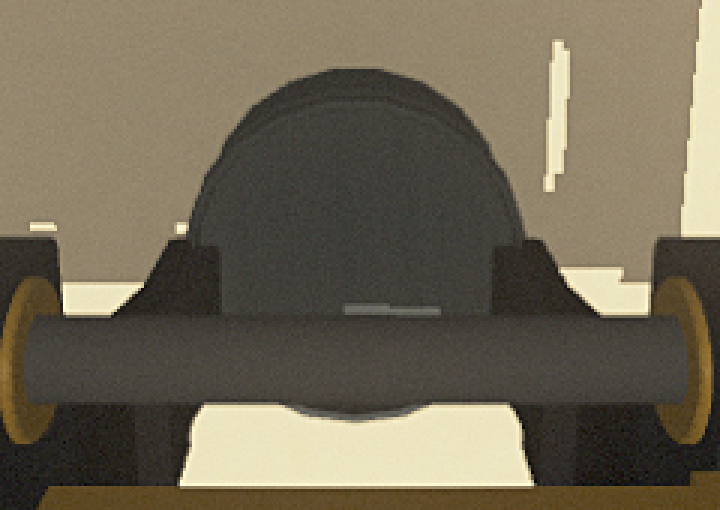

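The fingers (crop px (200,270) and (510,270)) overlap the tin without force: contradictory; check from the scene camera.

```bash
python3 - <<'E'
from h import *
f=ctrl.grab_frame('scene')
cv2.imwrite('pics/s3.png',cv2.resize(f['image'][110:240,270:450,::-1],None,fx=4,fy=4,interpolation=3))
print(ctrl.spot_in(f,'tin_large')[:2]); X=cloud(f)
for r in range(180,232,4): print(r,[X[r,c].round(3).tolist() for c in (348,354,360,366,372)])
E
```

```text
[{'extent': [349.7, 198.9, 23.4, 27.2], 'conf': 0.68}]
180 [[0.717, 0.119, -0.004], [0.6, 0.012, 0.105], [0.572, -0.026, 0.137], [0.751, 0.08, -0.002], [0.581, -0.054, 0.146]]
184 [[0.696, 0.102, 0.001], [0.596, 0.009, 0.096], [0.718, 0.076, 0.003], [0.567, -0.048, 0.138], [0.568, -0.064, 0.145]]
188 [[0.686, 0.094, -0.004], [0.597, 0.008, 0.084], [0.709, 0.069, -0.003], [0.566, -0.05, 0.128], [0.569, -0.064, 0.134]]
192 [[0.666, 0.078, 0.001], [0.599, 0.009, 0.07], [-0.214, -0.582, 0.789], [0.702, 0.042, -0.001], [0.595, -0.049, 0.101]]
196 [[0.655, 0.069, -0.003], [0.599, 0.008, 0.058], [0.677, 0.044, -0.002], [0.689, 0.032, -0.002], [0.592, -0.051, 0.091]]
200 [[0.636, 0.053, 0.002], [0.612, 0.016, 0.034], [0.621, 0.004, 0.035], [0.632, -0.008, 0.035], [0.594, -0.052, 0.078]]
204 [[0.622, 0.043, 0.001], [0.596, 0.003, 0.036], [0.606, -0.008, 0.036], [0.619, -0.018, 0.034], [0.596, -0.052, 0.065]]
208 [[0.613, 0.034, -0.003], [0.584, -0.006, 0.035], [0.592, -0.019, 0.037], [0.604, -0.03, 0.036], [0.616, -0.04, 0.035]]
212 [[0.597, 0.022, -0.001], [0.57, -0.018, 0.036], [0.575, -0.032, 0.041], [0.586, -0.043, 0.041], [0.602, -0.05, 0.035]]
216 [[0.585, 0.012, -0.002], [0.567, -0.02, 0.026], [0.572, -0.035, 0.031], [0.586, -0.044, 0.028], [0.605, -0.05, 0.02]]
220 [[0.572, 0.001, -0.002], [0.568, -0.021, 0.013], [0.577, -0.033, 0.014], [0.586, -0.045, 0.015], [0.608, -0.049, 0.005]]
224 [[0.56, -0.009, -0.003], [0.567, -0.022, 0.001], [0.575, -0.036, 0.004], [0.589, -0.044, -0.0], [0.597, -0.057, 0.002]]
228 [[0.546, -0.02, -0.001], [0.557, -0.031, -0.001], [0.567, -0.042, -0.001], [0.576, -0.055, 0.001], [0.587, -0.065, -0.0]]
```

View pics/s3.png

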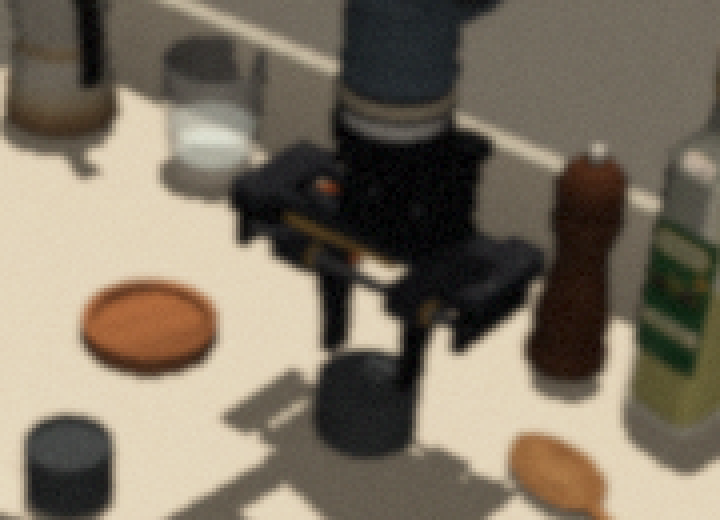

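The scene crop shows the fingertips ending at about (335,345) and (410,385), roughly at the tin's top: they seem higher than the pose reading implies. I open again and measure the tips' true height beside the tin.

Call:
step_arm([
  [[0, 0, 0, 0], [0, 0, 0, 0], [0, 0, 0, 0], [0, 0, 0, 0], [0, 0, 0, 0], [0, 0, 0, 0]],
], fingers=87)

```text
t: 9.68
position: [0.6043, -0.0157, 0.0272]
eef_rot: [3.142, -0.0, 3.141]
contact_force: [0.2, 0.1, 0.2]
gripper_width: 0.0866
grip_force: 0.0
```

```bash
python3 - <<'E'
from h import *
print(ctrl.get_obs()['position'])
f=ctrl.grab_frame('scene');X=cloud(f);ok=f['depth']>0
for s in (-1,1):
    m=ok&(np.abs(X[...,0]-.604)<.03)&(s*(X[...,1]+.0157)>.038)&(s*(X[...,1]+.0157)<.085)&(X[...,2]>.008)&(X[...,2]<.1)
    P=X[m];v,u=np.nonzero(m);i=P[:,2].argsort()[:14]
    for k in i: print(s,u[k],v[k],P[k].round(3))
cv2.imwrite('pics/s4.png',cv2.resize(f['image'][140:240,310:410,::-1],None,fx=6,fy=6,interpolation=3))
E
```

```text
[ 0.60434975 -0.01573503  0.02723002]
-1 376 211 [ 0.593 -0.068  0.053]
-1 375 210 [ 0.593 -0.064  0.054]
-1 375 209 [ 0.596 -0.062  0.055]
-1 379 209 [ 0.603 -0.069  0.055]
-1 380 208 [ 0.607 -0.069  0.055]
-1 376 209 [ 0.597 -0.064  0.055]
-1 376 210 [ 0.594 -0.067  0.055]
-1 378 209 [ 0.6   -0.068  0.055]
-1 375 208 [ 0.598 -0.06   0.055]
-1 377 210 [ 0.595 -0.069  0.056]
-1 381 207 [ 0.611 -0.069  0.056]
-1 377 209 [ 0.596 -0.068  0.058]
-1 380 207 [ 0.607 -0.069  0.058]
-1 375 207 [ 0.597 -0.06   0.059]
1 347 195 [0.598 0.03  0.05 ]
1 349 194 [0.603 0.027 0.052]
1 350 193 [0.608 0.028 0.052]
1 347 194 [0.599 0.031 0.053]
1 346 194 [0.596 0.031 0.054]
1 345 194 [0.593 0.032 0.055]
1 348 194 [0.598 0.027 0.055]
1 351 192 [0.61  0.026 0.055]
1 350 192 [0.606 0.027 0.057]
1 346 193 [0.596 0.032 0.057]
1 349 193 [0.601 0.026 0.057]
1 348 193 [0.598 0.027 0.058]
1 347 193 [0.596 0.029 0.058]
1 345 193 [0.591 0.032 0.059]
```

View pics/s4.png

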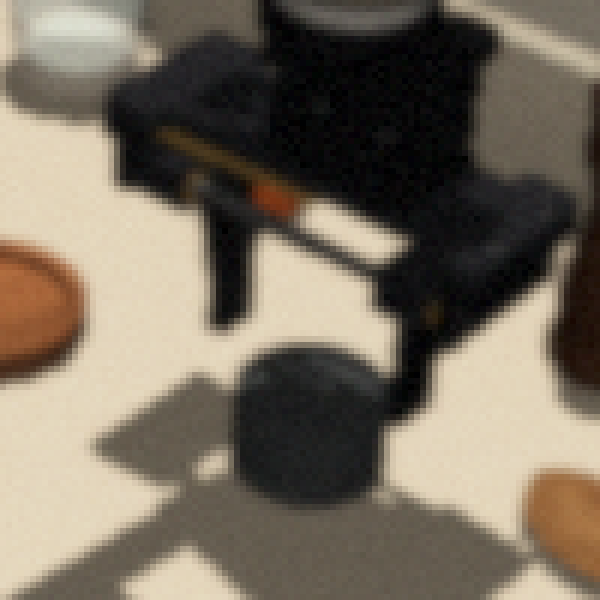

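The open fingertips, at about (228,325) and (405,412) in the crop, stand at z ≈ 0.053. The reading implies 0.016, so the z reading is about 37 mm low. x and y agree. I descend the missing ~38 mm, watching force.

Call:
step_arm([
  [[0, 0, 0.3, 0], [0, 0, 0.3, 0], [0, 0, 0.3, 0], [0, 0, 0.3, 0], [0, 0, 0, 0]],
])

```text
t: 10.35
position: [0.6038, -0.0157, 0.0025]
eef_rot: [3.141, -0.001, 3.141]
contact_force: [-0.5, -0.6, -0.1]
gripper_width: 0.087
grip_force: 0.0
```

```bash
cat >> h.py <<'E'
def tips(f,xy,op=.087):
    X=cloud(f);ok=f['depth']>0;h=op/2
    for s in (-1,1):
        y=s*(X[...,1]-xy[1])
        m=ok&(np.abs(X[...,0]-xy[0])<.03)&(y>h-.007)&(y<h+.04)&(X[...,2]>.008)&(X[...,2]<.3)
        P=X[m]; print('tip',s,np.sort(P[:,2])[:6].round(3))
E
python3 - <<'E'
from h import *
o=ctrl.get_obs();print(o['position'],o['joint_positions'])
f=ctrl.grab_frame('scene');tips(f,(.604,-.0157))
E
```

```text
[ 0.603787   -0.01565991  0.00246435] [-2.10759925e-01  7.69067727e-01  1.61769505e+00  3.10740053e-06
  7.56344928e-01 -1.78115617e+00]
tip -1 [0.026 0.027 0.029 0.03  0.03  0.031]
tip 1 [0.026 0.027 0.028 0.029 0.029 0.029]
```

Call:
step_arm([
  [[0, 0, 0.3, 0], [0, 0, 0.3, 0], [0, 0, 0, 0]],
])

```text
t: 10.78
position: [0.6038, -0.0156, -0.0094]
eef_rot: [3.141, -0.001, 3.141]
contact_force: [0.4, 0.4, 0.7]
gripper_width: 0.0869
grip_force: 0.0
```

Call:
step_arm([
  [[0, 0, 0, 0], [0, 0, 0, 0], [0, 0, 0, 0], [0, 0, 0, 0], [0, 0, 0, 0], [0, 0, 0, 0]],
], fingers=58, grip_force=25)

```text
t: 11.52
position: [0.6045, -0.0158, -0.0086]
eef_rot: [-3.142, 0.0, 3.141]
contact_force: [-0.4, 0.1, 2.0]
gripper_width: 0.067
grip_force: 25.0
```

Gripped (67 mm, 25 N). Lift, carry to near the stand, and measure the tin against the stand.

Call:
step_arm([
  [[0, 0, -0.5, 0], [0, 0, -0.8, 0], [0, 0, -1, 0], [0, 0, -0.7, 0], [0, 0.6, 0, 0], [0, 0.9, 0, 0], [0, 0.9, 0, 0], [0, 0.9, 0, 0]],
])

```text
t: 12.52
position: [0.6037, 0.0521, 0.0505]
eef_rot: [3.141, -0.001, -3.141]
contact_force: [-0.4, -0.2, -2.0]
gripper_width: 0.0675
grip_force: 25.0
```

Call:
step_arm([
  [[0.25, 0.9, 0, 0], [0.25, 0.9, 0, 0], [0.25, 0.9, 0, 0], [0.25, 0.9, 0, 0], [0, 0.9, 0, 0], [0, 0.75, 0, 0], [0, 0, 0, 0], [0, 0, 0, 0]],
])

```text
t: 13.52
position: [0.5846, 0.155, 0.0512]
eef_rot: [-3.141, 0.0, 3.141]
contact_force: [-0.2, -1.3, 0.1]
gripper_width: 0.0672
grip_force: 25.0
```

```bash
python3 - <<'E'
from h import *
o=ctrl.get_obs();p=o['position'];print(p,o['gripper_width'],o['grip_force'])
f=ctrl.grab_frame('wrist');X=cloud(f)
print('tin',circ(f,p[:2],.088,.12,.045,X)); print('stand',circ(f,(.584,.1555),.0135,.022,.06,X))
f=ctrl.grab_frame('scene');X=cloud(f)
print('tin',circ(f,p[:2],.085,.12,.045,X)); print('stand',circ(f,(.584,.1555),.0135,.022,.06,X))
E
```

```text
[0.58457937 0.15498849 0.05121563] 0.06715347823040475 24.99961206219225
tin (array([0.5736, 0.1549]), 0.0437, array([0.5785, 0.1549]), 0.0963, 11019)
stand (array([0.5836, 0.158 ]), 0.0478, array([0.5575, 0.1602]), 0.0163, 2445)
tin (array([0.5845, 0.1549]), 0.0449, array([0.5766, 0.1549]), 0.0956, 423)
stand (array([0.5826, 0.1565]), 0.05, array([0.5761, 0.1513]), 0.0155, 163)
```

Tin underside is at z = 0.060. The wrist view, which agreed with the actual grasp, puts the stand at (0.584, 0.158), so I shift +3 mm in y and lower 49 mm.

Call:
step_arm([
  [[0.02, 0.15, 0, 0], [0, 0, 0.5, 0], [0, 0, 0.5, 0], [0, 0, 0.5, 0], [0, 0, 0.4, 0], [0, 0, 0.3, 0], [0, 0, 0.15, 0], [0, 0, 0, 0]],
])

```text
t: 14.62
position: [0.584, 0.1583, 0.0041]
eef_rot: [-3.142, -0.0, 3.141]
contact_force: [0.8, 0.4, -1.3]
gripper_width: 0.0674
grip_force: 25.0
```

```bash
python3 - <<'E'
from h import *
o=ctrl.get_obs();p=o['position'];print(p,o['contact_force'],o['gripper_width'],o['grip_force'])
f=ctrl.grab_frame('wrist');X=cloud(f)
print('tin',circ(f,p[:2],.043,.056,.04,X)); 
m=(f['depth']>0)&(np.hypot(X[...,0]-.584,X[...,1]-.158)<.06)&(X[...,2]>.0135)&(X[...,2]<.019)
P=X[m];from scipy.optimize import least_squares
r=np.hypot(P[:,0]-.584,P[:,1]-.158);print(len(P),np.percentile(r,[1,5,50,95,99]).round(4))
# outer edge circle fit by angle bins
a=np.arctan2(P[:,1]-.158,P[:,0]-.584);b=np.round(a/.12).astype(int)
E=np.array([P[b==k][r[b==k].argmax(),:2] for k in set(b) if (b==k).sum()>5])
E=E[np.hypot(E[:,0]-.584,E[:,1]-.158)>.044]
s=least_squares(lambda q:np.hypot(E[:,0]-q[0],E[:,1]-q[1])-.048,[.584,.158],loss='soft_l1',f_scale=.001);print(len(E),s.x.round(4),s.cost)
E
```

```text
[0.58396014 0.15826516 0.00410247] [ 0.81138434  0.36844144 -1.29527075] 0.06739084848738264 24.999757343193675
tin (array([0.5765, 0.1582]), 0.039, array([0.5781, 0.1583]), 0.0492, 10173)
3352 [0.0389 0.0394 0.0437 0.0475 0.0478]
26 [0.5841 0.158 ] 3.204696435244949e-07
```

Stand fit is (0.584, 0.158) and the tin is centred on it. Lower the last 2.5 mm, release, rise.

Call:
step_arm([
  [[0, 0, 0.06, 0], [0, 0, 0.06, 0], [0, 0, 0.02, 0], [0, 0, 0, 0]],
])

```text
t: 15.18
position: [0.584, 0.1583, 0.0015]
eef_rot: [-3.142, -0.0, 3.141]
contact_force: [0.3, -1.1, -1.8]
gripper_width: 0.0676
grip_force: 25.0
```

Call:
step_arm([
  [[0, 0, 0, 0], [0, 0, 0, 0], [0, 0, 0, 0], [0, 0, 0, 0], [0, 0, 0, 0], [0, 0, -0.4, 0], [0, 0, -0.8, 0], [0, 0, -1, 0]],
], fingers=87)

```text
t: 16.18
position: [0.5841, 0.1583, 0.0467]
eef_rot: [-3.142, 0.0, 3.141]
contact_force: [0.2, 0.9, -0.4]
gripper_width: 0.0871
grip_force: 0.0
```

Call:
step_arm([
  [[0, 0, -1, 0], [0, 0, -1, 0], [0, 0, -1, 0], [0, 0, -0.5, 0], [0, 0, 0, 0]],
])

```text
t: 16.8
position: [0.5846, 0.1583, 0.1167]
eef_rot: [3.141, 0.002, 3.141]
contact_force: [0.6, 0.3, -0.3]
gripper_width: 0.0872
grip_force: 0.0
```

```bash
cat >> h.py <<'E'
from scipy.optimize import least_squares
def fit(f,xy,zlo,zhi,R,X=None):
    "circle of known radius R through the outer edge of the points in a height band"
    X=cloud(f) if X is None else X
    d=np.hypot(X[...,0]-xy[0],X[...,1]-xy[1]);m=(f['depth']>0)&(X[...,2]>zlo)&(X[...,2]<zhi)&(d<R+.012)
    P=X[m];r=d[m];b=np.round(np.arctan2(P[:,1]-xy[1],P[:,0]-xy[0])/.12).astype(int)
    E=np.array([P[b==k][r[b==k].argmax(),:2] for k in set(b)])
    s=least_squares(lambda q:np.hypot(*(E-q).T)-R,xy,loss='soft_l1',f_scale=.001)
    return s.x.round(4),round(float(np.median(P[:,2])),4),len(E),round(1e6*s.cost,2)
E
python3 - <<'E'
from h import *
o=ctrl.get_obs();p=o['position'];print(p,o['contact_force'])
f=ctrl.grab_frame('wrist');X=cloud(f);save(f,'w5')
print('large',fit(f,(.584,.158),.04,.06,.034,X),circ(f,(.584,.158),.04,.049,.03,X)); 
print('med',fit(f,(.4265,.078),.03,.05,.028,X))
E
```

```text
[0.58464176 0.1583115  0.11674171] [ 0.57638315  0.27794422 -0.32627909]
large (array([0.5833, 0.1583]), 0.0466, 53, np.float64(2.89)) (array([0.584, 0.158]), 0.0301, array([0.5834, 0.158 ]), 0.0465, 3760)
med (array([0.4263, 0.079 ]), 0.0365, 29, np.float64(27.59))
```

Step 1 is seated (floor 0.0465, centred). On to the medium tin.

Call:
step_arm([
  [[0.99, -0.5, 0, 0], [0.99, -0.5, 0, 0], [0.99, -0.5, 0, 0], [0.99, -0.5, 0, 0], [0.99, -0.5, 0, 0], [0.99, -0.5, 0, 0], [0.99, -0.5, 0, 0], [0.97, -0.47, 0, 0]],
])

```text
t: 17.85
position: [0.4246, 0.0786, 0.1148]
eef_rot: [3.141, -0.002, 3.141]
contact_force: [0.3, -0.0, -0.0]
gripper_width: 0.0866
grip_force: 0.0
```

Call:
step_arm([
  [[0, 0, 0, 0], [0, 0, 0, 0]],
])

```text
t: 18.1
position: [0.4271, 0.079, 0.1153]
eef_rot: [3.142, 0.001, 3.141]
contact_force: [1.0, -0.7, -0.1]
gripper_width: 0.0871
grip_force: 0.0
```

```bash
python3 - <<'E'
from h import *
o=ctrl.get_obs();p=o['position'];print(p,o['eef_rot'])
f=ctrl.grab_frame('wrist');X=cloud(f);save(f,'w6')
print('med',fit(f,(.4265,.0785),.03,.05,.028,X),circ(f,(.4265,.0785),.03,.05,.04,X))
E
```

```text
[0.427108   0.07896528 0.11534401] [3.14153184e+00 1.11117957e-03 3.14098843e+00]
med (array([0.426 , 0.0789]), 0.0366, 53, np.float64(3.04)) (array([0.4258, 0.0788]), 0.0286, array([0.4262, 0.0789]), 0.0366, 3271)
```

View pics/w6.png

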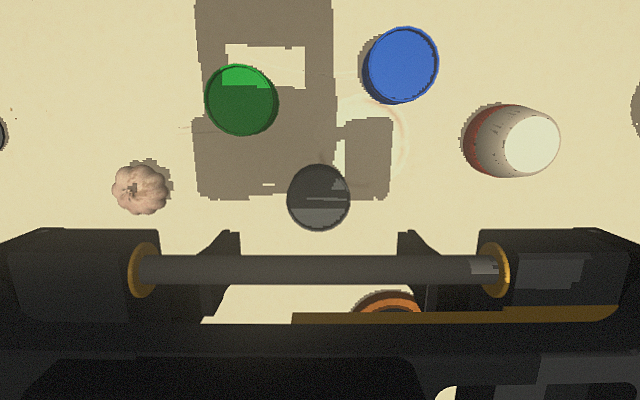

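Wrist view: the dark medium tin at (318,197) sits centred between the jaws, with green (242,100), blue (402,65), the timer and the garlic all clear. Descend and grip.

Call:
step_arm([
  [[0.05, 0, 1, 0], [0, 0, 1, 0], [0, 0, 1, 0], [0, 0, 1, 0], [0, 0, 1, 0], [0, 0, 0.7, 0], [0, 0, 0.5, 0], [0, 0, 0.05, 0]],
])

```text
t: 19.15
position: [0.4253, 0.0791, -0.0102]
eef_rot: [3.142, -0.001, 3.142]
contact_force: [-0.2, 0.1, 0.1]
gripper_width: 0.087
grip_force: 0.0
```

Call:
step_arm([
  [[0, 0, 0, 0], [0, 0, 0, 0], [0, 0, 0, 0], [0, 0, 0, 0], [0, 0, 0, 0], [0, 0, 0, 0], [0, 0, 0, 0]],
], fingers=46)

```text
t: 20.02
position: [0.4252, 0.0789, -0.0093]
eef_rot: [-3.142, 0.001, 3.141]
contact_force: [-0.4, -0.5, 6.1]
gripper_width: 0.0556
grip_force: 25.0
```

Call:
step_arm([
  [[0, 0, -0.5, 0], [0, 0, -0.8, 0], [0, 0, -0.9, 0], [0, 0, -0.9, 0], [0, 0, -0.9, 0], [0, 0, -0.5, 0], [-0.6, 0.3, 0, 0], [-0.9, 0.45, 0, 0]],
])

```text
t: 21.02
position: [0.4553, 0.0942, 0.0801]
eef_rot: [3.142, -0.001, 3.141]
contact_force: [0.5, 0.5, -1.0]
gripper_width: 0.0554
grip_force: 25.0
```

Call:
step_arm([
  [[-0.9, 0.45, 0, 0], [-0.9, 0.45, 0, 0], [-0.9, 0.45, 0, 0], [-0.9, 0.45, 0, 0], [-0.9, 0.45, 0, 0], [-0.9, 0.45, 0, 0], [-0.9, 0.5, 0, 0], [-0.1, 0, 0, 0]],
])

```text
t: 22.02
position: [0.5844, 0.1587, 0.0794]
eef_rot: [3.141, 0.0, -3.141]
contact_force: [0.4, -0.0, -1.1]
gripper_width: 0.0556
grip_force: 25.0
```

Call:
step_arm([
  [[0, 0, 0, 0], [0, 0, 0, 0]],
])

```text
t: 22.28
position: [0.5818, 0.1576, 0.08]
eef_rot: [-3.141, -0.002, 3.141]
contact_force: [0.4, -0.4, -0.8]
gripper_width: 0.0555
grip_force: 25.0
```

```bash
cat >> h.py <<'E'
def held(f,p,zf,R,ri):
    "held tin: floor height, and circle through its near rim (camera side)"
    X=cloud(f);d=np.hypot(X[...,0]-p[0],X[...,1]-p[1]);ok=f['depth']>0
    q=X[ok&(d<ri*.8)&(np.abs(X[...,2]-zf)<.01)&(X[...,0]<p[0])]
    z=float(np.median(q[:,2]))
    m=ok&(np.abs(X[...,2]-z-.006)<.0025)&(d<R+.008)&(np.abs(X[...,1]-p[1])<R*.8)&(X[...,0]<p[0])
    P=X[m][:,:2];b=np.round(P[:,1]/.002).astype(int)
    E=np.array([P[b==k][P[b==k][:,0].argmin()] for k in set(b)])
    s=least_squares(lambda c:np.hypot(*(E-c).T)-R,p[:2],loss='soft_l1',f_scale=.0007)
    return 'floor',round(z,4),'under',round(z-.036,4),'c',s.x.round(4),len(E),round(1e6*s.cost,2)
E
python3 - <<'E'
from h import *
o=ctrl.get_obs();p=o['position'];print(p,o['gripper_width'],o['grip_force'])
f=ctrl.grab_frame('wrist')
print(held(f,p,p[2]+.045,.028,.026)); print('stand',fit(f,(.584,.158),.0135,.019,.048))
print('large rim near',circ(f,(.584,.158),.047,.056,.045))
E
```

```text
[0.58179195 0.15757398 0.079975  ] 0.055500487573554906 24.999722585926065
('floor', 0.1256, 'under', 0.0896, 'c', array([0.5832, 0.1576]), 23, np.float64(0.43))
stand (array([0.5842, 0.158 ]), 0.0163, 36, np.float64(1.59))
large rim near (array([0.5832, 0.1583]), 0.0339, array([0.5632, 0.1587]), 0.0513, 808)
```

Held tin (0.583, 0.158) over the large tin (0.5835, 0.158), underside 0.0896; lower 43 mm.

Call:
step_arm([
  [[-0.02, 0.02, 0.4, 0], [0, 0, 0.5, 0], [0, 0, 0.4, 0], [0, 0, 0.3, 0], [0, 0, 0.2, 0], [0, 0, 0.15, 0], [0, 0, 0.1, 0], [0, 0, 0, 0]],
])

```text
t: 23.32
position: [0.5834, 0.1583, 0.0395]
eef_rot: [3.142, 0.0, 3.141]
contact_force: [-0.8, -1.0, -1.3]
gripper_width: 0.0549
grip_force: 25.0
```

```bash
python3 - <<'E'
from h import *
o=ctrl.get_obs();p=o['position'];print(p,o['contact_force'],o['gripper_width'])
f=ctrl.grab_frame('wrist')
print(held(f,p,p[2]+.045,.028,.026))
E
```

```text
[0.58343455 0.15827869 0.03946778] [-0.7776408  -1.00054948 -1.28582818] 0.05489630754799669
('floor', 0.0851, 'under', 0.0491, 'c', array([0.5847, 0.1584]), 23, np.float64(0.36))
```

Call:
step_arm([
  [[0.03, 0, 0.05, 0], [0, 0, 0.05, 0], [0, 0, 0.04, 0], [0, 0, 0, 0]],
])

```text
t: 23.88
position: [0.5828, 0.1583, 0.0368]
eef_rot: [-3.142, -0.0, 3.141]
contact_force: [-1.1, 0.2, 0.6]
gripper_width: 0.0554
grip_force: 25.0
```

Call:
step_arm([
  [[0, 0, 0, 0], [0, 0, 0, 0], [0, 0, 0, 0], [0, 0, 0, 0], [0, 0, 0, 0], [0, 0, 0, 0], [0, 0, -0.4, 0], [0, 0, -1, 0]],
], fingers=87)

```text
t: 24.88
position: [0.582, 0.1582, 0.0645]
eef_rot: [-3.141, -0.002, 3.141]
contact_force: [0.0, -0.2, -0.4]
gripper_width: 0.087
grip_force: 0.0
```

Call:
step_arm([
  [[0, 0, -1, 0], [0, 0, -1, 0], [0, 0, -1, 0], [0, 0, -0.5, 0], [0, 0, 0, 0]],
])

```text
t: 25.5
position: [0.5833, 0.1583, 0.1356]
eef_rot: [3.141, 0.002, 3.141]
contact_force: [0.3, -0.6, 0.7]
gripper_width: 0.0867
grip_force: 0.0
```

```bash
python3 - <<'E'
from h import *
o=ctrl.get_obs();p=o['position'];print(p,o['contact_force'])
f=ctrl.grab_frame('wrist');X=cloud(f)
print('med',fit(f,(.584,.158),.075,.095,.028,X),circ(f,(.584,.158),.075,.085,.025,X),circ(f,(.584,.158),.086,.095,.035,X))
print('large',fit(f,(.584,.158),.043,.056,.034,X))
print('small',fit(f,(.565,.3365),.03,.05,.022,X))
E
```

```text
[0.58332707 0.15833766 0.13556132] [ 0.31641704 -0.62025701  0.72251841]
med (array([0.5836, 0.1583]), 0.0826, 53, np.float64(3.13)) (array([0.584, 0.158]), 0.0251, array([0.5836, 0.158 ]), 0.0825, 2926) (array([0.5842, 0.1581]), 0.0282, array([0.5839, 0.1585]), 0.0882, 607)
large (array([0.5834, 0.1584]), 0.0475, 32, np.float64(1.01))
small (array([0.5645, 0.3366]), 0.0366, 53, np.float64(3.88))
```

Step 2 seated. Now the small tin at (0.565, 0.3365).

Call:
step_arm([
  [[0.1, 0.99, 0, 0], [0.1, 0.99, 0, 0], [0.1, 0.99, 0, 0], [0.1, 0.99, 0, 0], [0.1, 0.99, 0, 0], [0.1, 0.99, 0, 0], [0.1, 0.99, 0, 0], [0.2, 0.99, 0, 0]],
])

```text
t: 26.55
position: [0.5648, 0.318, 0.1347]
eef_rot: [3.142, 0.0, 3.141]
contact_force: [0.1, -0.6, -0.4]
gripper_width: 0.0876
grip_force: 0.0
```

Call:
step_arm([
  [[0, 0.99, 0, 0], [0, 0, 0, 0], [0, 0, 0, 0]],
])

```text
t: 26.92
position: [0.5648, 0.3361, 0.1345]
eef_rot: [-3.141, -0.0, 3.141]
contact_force: [-0.3, 0.4, 0.6]
gripper_width: 0.0868
grip_force: 0.0
```

```bash
python3 - <<'E'
from h import *
o=ctrl.get_obs();p=o['position'];print(p,o['eef_rot'])
f=ctrl.grab_frame('wrist');X=cloud(f);save(f,'w7')
print('small',fit(f,(.5645,.3366),.03,.05,.022,X),circ(f,(.5645,.3366),.03,.05,.034,X))
E
```

```text
[0.56482166 0.33613192 0.13449179] [-3.14092660e+00 -2.96440634e-04  3.14141813e+00]
small (array([0.5644, 0.3378]), 0.0367, 53, np.float64(3.94)) (array([0.5648, 0.3378]), 0.0225, array([0.5646, 0.3378]), 0.0367, 1790)
```

View pics/w7.png

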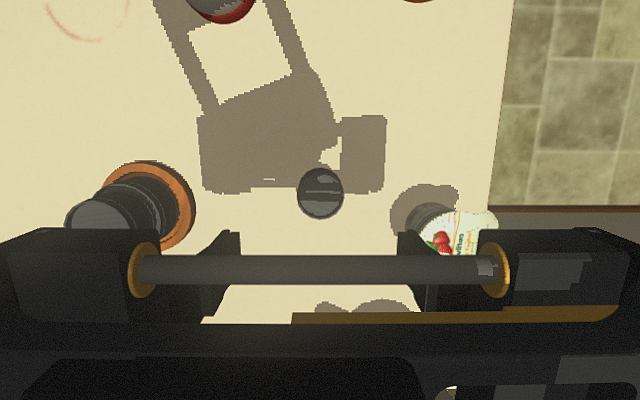

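The small tin is at (320,193). A yogurt cup at (450,235) stands near the right finger, so I measure its clearance.

```bash
python3 - <<'E'
from h import *
for n in ['scene','wrist','top']:
    f=ctrl.grab_frame(n);X=cloud(f)
    m=(f['depth']>0)&(X[...,0]>.45)&(X[...,0]<.72)&(X[...,1]>.365)&(X[...,1]<.52)&(X[...,2]>.01)&(X[...,2]<.125)
    if n=='wrist': m[:, :385]=False; m[255:]=False; m&=~((np.arange(640)[None]<432)&(X[...,2]>.11))
    P=X[m]
    for z in (.01,.04,.07,.1):
        Q=P[(P[:,2]>z)&(P[:,2]<z+.03)]
        if len(Q): print(n,z,len(Q),np.percentile(Q,[2,98],axis=0).round(3).tolist())
E
```

```text
scene 0.01 180 [[0.576, 0.411, 0.011], [0.72, 0.463, 0.039]]
scene 0.04 260 [[0.573, 0.422, 0.041], [0.638, 0.487, 0.07]]
scene 0.07 108 [[0.569, 0.421, 0.07], [0.634, 0.484, 0.073]]
scene 0.1 2 [[0.719, 0.423, 0.104], [0.72, 0.427, 0.11]]
wrist 0.01 410 [[0.577, 0.427, 0.01], [0.604, 0.461, 0.039]]
wrist 0.04 1017 [[0.571, 0.425, 0.041], [0.607, 0.488, 0.07]]
wrist 0.07 1686 [[0.573, 0.427, 0.07], [0.608, 0.481, 0.072]]
top 0.01 19 [[0.717, 0.411, 0.011], [0.72, 0.435, 0.03]]
top 0.1 1 [[0.718, 0.421, 0.124], [0.718, 0.421, 0.124]]
```

The cup spans y 0.421–0.488 and is 0.073 high. The finger backs reach y 0.397, or less with the jaws at 66 mm. With tips at 20 mm the gripper body stays at about z = 0.090, which clears. Descend.

Call:
step_arm([
  [[0, 0.08, 1, 0], [0, 0, 1, 0], [0, 0, 1, 0], [0, 0, 1, 0], [0, 0, 1, 0], [0, 0, 0.9, 0], [0, 0, 0.6, 0], [0, 0, 0, 0]],
], fingers=66)

```text
t: 28.12
position: [0.5641, 0.3378, 0.0034]
eef_rot: [-3.141, -0.002, 3.141]
contact_force: [-0.3, -0.3, 0.1]
gripper_width: 0.066
grip_force: 0.0
```

Call:
step_arm([
  [[0, 0, 0.3, 0], [0, 0, 0.22, 0], [0, 0, 0, 0]],
])

```text
t: 28.5
position: [0.5647, 0.338, -0.0059]
eef_rot: [-3.141, -0.0, 3.141]
contact_force: [-0.9, 0.3, -0.0]
gripper_width: 0.0658
grip_force: 0.0
```

Call:
step_arm([
  [[0, 0, 0, 0], [0, 0, 0, 0], [0, 0, 0, 0], [0, 0, 0, 0], [0, 0, 0, 0], [0, 0, 0, 0]],
], fingers=34)

```text
t: 29.25
position: [0.565, 0.3381, -0.0056]
eef_rot: [3.142, 0.0, 3.141]
contact_force: [0.6, 0.4, 2.4]
gripper_width: 0.0433
grip_force: 25.0
```

Gripped. Lift 130 mm and carry back to the tower.

Call:
step_arm([
  [[0, 0, -0.5, 0], [0, 0, -0.8, 0], [0, 0, -1, 0], [0, 0, -1, 0], [0, 0, -1, 0], [0, 0, -1, 0], [0, 0, -0.8, 0], [0, 0, -0.4, 0]],
])

```text
t: 30.25
position: [0.5654, 0.3383, 0.1259]
eef_rot: [3.141, 0.002, 3.141]
contact_force: [-0.2, 0.3, -0.9]
gripper_width: 0.0435
grip_force: 25.0
```

Call:
step_arm([
  [[-0.1, -0.6, 0, 0], [-0.1, -0.95, 0, 0], [-0.1, -0.95, 0, 0], [-0.1, -0.95, 0, 0], [-0.1, -0.95, 0, 0], [-0.1, -0.95, 0, 0], [-0.1, -0.95, 0, 0], [-0.1, -0.95, 0, 0]],
])

```text
t: 31.25
position: [0.581, 0.1918, 0.1243]
eef_rot: [3.142, 0.0, 3.141]
contact_force: [-0.3, 0.2, -0.5]
gripper_width: 0.0435
grip_force: 25.0
```

Call:
step_arm([
  [[-0.15, -0.95, 0, 0], [0, -0.8, 0, 0], [0, 0, 0, 0], [0, 0, 0, 0]],
])

```text
t: 31.75
position: [0.5838, 0.1584, 0.1243]
eef_rot: [3.141, -0.0, 3.141]
contact_force: [0.3, 0.0, -1.7]
gripper_width: 0.0437
grip_force: 25.0
```

```bash
python3 - <<'E'
from h import *
o=ctrl.get_obs();p=o['position'];print(p,o['gripper_width'],o['grip_force'])
f=ctrl.grab_frame('wrist')
print(held(f,p,p[2]+.041,.022,.020)); print('stand',fit(f,(.584,.158),.0135,.019,.048))
print('med rim near',circ(f,(.584,.158),.084,.092,.04))
E
```

```text
[0.58375804 0.15835798 0.12427837] 0.04370981904872064 24.999977561674314
('floor', 0.1662, 'under', 0.1302, 'c', array([0.5836, 0.1585]), 19, np.float64(0.46))
stand (array([0.5842, 0.1581]), 0.0164, 39, np.float64(3.76))
med rim near (array([0.5836, 0.1584]), 0.0278, array([0.5687, 0.1583]), 0.0881, 425)
```

Call:
step_arm([
  [[0, 0, 0.4, 0], [0, 0, 0.6, 0], [0, 0, 0.5, 0], [0, 0, 0.3, 0], [0, 0, 0.25, 0], [0, 0, 0.15, 0], [0, 0, 0.05, 0], [0, 0, 0, 0]],
])

```text
t: 32.8
position: [0.5839, 0.158, 0.0794]
eef_rot: [3.142, 0.0, 3.141]
contact_force: [0.4, 0.5, -1.1]
gripper_width: 0.0433
grip_force: 25.0
```

```bash
python3 - <<'E'
from h import *
o=ctrl.get_obs();p=o['position'];print(p,o['contact_force'],o['gripper_width'])
f=ctrl.grab_frame('wrist')
print(held(f,p,p[2]+.041,.022,.020))
E
```

```text
[0.58393755 0.15804802 0.0794243 ] [ 0.42948573  0.45539049 -1.11735391] 0.043342918531133784
('floor', 0.1214, 'under', 0.0854, 'c', array([0.5838, 0.1582]), 19, np.float64(0.41))
```

Call:
step_arm([
  [[0, 0, 0.05, 0], [0, 0, 0.05, 0], [0, 0, 0.03, 0], [0, 0, 0, 0]],
])

```text
t: 33.35
position: [0.5838, 0.1581, 0.0766]
eef_rot: [-3.142, -0.0, 3.141]
contact_force: [-0.5, -1.7, -0.9]
gripper_width: 0.0433
grip_force: 25.0
```

Call:
step_arm([
  [[0, 0, 0, 0], [0, 0, 0, 0], [0, 0, 0, 0], [0, 0, 0, 0], [0, 0, 0, 0], [0, 0, 0, 0], [0, 0, -0.4, 0], [0, 0, -1, 0]],
], fingers=72)

```text
t: 34.35
position: [0.583, 0.158, 0.1044]
eef_rot: [-3.141, -0.002, 3.141]
contact_force: [0.4, 0.1, 0.5]
gripper_width: 0.0721
grip_force: 0.0
```

Call:
step_arm([
  [[0, 0, -1, 0], [0, 0, -1, 0], [0, 0, -1, 0], [0, 0, -0.5, 0], [0, 0, 0, 0]],
])

```text
t: 34.98
position: [0.5843, 0.1581, 0.1756]
eef_rot: [3.141, 0.002, 3.141]
contact_force: [0.3, 0.6, -0.5]
gripper_width: 0.0724
grip_force: 0.0
```

```bash
python3 - <<'E'
from h import *
o=ctrl.get_obs();p=o['position'];print(p,o['contact_force'])
f=ctrl.grab_frame('wrist');X=cloud(f)
print('small',fit(f,(.584,.158),.11,.13,.022,X),circ(f,(.584,.158),.11,.121,.02,X),circ(f,(.584,.158),.122,.13,.03,X))
f=ctrl.grab_frame('top');X=cloud(f)
m=(f['depth']>0)&(np.hypot(X[...,0]-.367,X[...,1]+.25)<.05)&(X[...,2]>.003)
P=X[m];Q=P[P[:,2]>.018];print('knob',Q.mean(0).round(4) if len(Q) else None,len(Q),'disc',fit(f,(.367,-.25),.0045,.01,.022,X))
E
```

```text
[0.58430865 0.15811276 0.17557141] [ 0.28676426  0.63144029 -0.47229783]
small (array([0.5831, 0.1582]), 0.1187, 53, np.float64(2.47)) (array([0.5842, 0.1581]), 0.0199, array([0.5842, 0.1581]), 0.1185, 1791) (array([0.5834, 0.158 ]), 0.0221, array([0.5835, 0.1582]), 0.1243, 446)
knob [ 0.3682 -0.2441  0.0277] 42 disc (array([ 0.3679, -0.2455]), 0.0072, 52, np.float64(46.54))
```

Step 3 seated (small tin at (0.584, 0.158), floor 0.1186). On to the lid at about (0.368, -0.243).

Call:
step_arm([
  [[0.51, -0.96, 0, 0], [0.51, -0.96, 0, 0], [0.51, -0.96, 0, 0], [0.51, -0.96, 0, 0], [0.51, -0.96, 0, 0], [0.51, -0.96, 0, 0], [0.51, -0.96, 0, 0], [0.51, -0.96, 0, 0]],
])

```text
t: 36.08
position: [0.5014, 0.0031, 0.1748]
eef_rot: [-3.141, 0.0, 3.141]
contact_force: [0.7, 0.2, 0.9]
gripper_width: 0.0719
grip_force: 0.0
```

Call:
step_arm([
  [[0.51, -0.96, 0, 0], [0.51, -0.96, 0, 0], [0.51, -0.96, 0, 0], [0.51, -0.96, 0, 0], [0.51, -0.96, 0, 0], [0.51, -0.96, 0, 0], [0.51, -0.96, 0, 0], [0.51, -0.96, 0, 0]],
])

```text
t: 37.08
position: [0.4196, -0.1502, 0.1748]
eef_rot: [-3.141, 0.0, 3.141]
contact_force: [0.8, 0.5, -0.1]
gripper_width: 0.072
grip_force: 0.0
```

Call:
step_arm([
  [[0.51, -0.96, 0.6, 0], [0.51, -0.96, 0.6, 0], [0.51, -0.96, 0.6, 0], [0.51, -0.96, 0.6, 0], [0.51, -0.8, 0.6, 0], [0, 0, 0, 0], [0, 0, 0, 0]],
], fingers=50)

```text
t: 37.95
position: [0.3694, -0.2417, 0.115]
eef_rot: [3.142, 0.0, 3.141]
contact_force: [-0.5, 0.0, -0.5]
gripper_width: 0.0505
grip_force: 0.0
```

```bash
python3 - <<'E'
from h import *
o=ctrl.get_obs();p=o['position'];print(p,o['eef_rot'],o['joint_positions'].round(2))
f=ctrl.grab_frame('wrist');X=cloud(f);save(f,'w8')
print('disc',fit(f,(.368,-.243),.0045,.011,.022,X),'knob',circ(f,(.368,-.243),.024,.033,.03,X))
print(ctrl.place_of(f,'lid')[:2])
E
```

```text
[ 0.36936658 -0.24173003  0.11499434] [3.14153969e+00 3.02126723e-04 3.14062099e+00] [-0.83  0.43  1.96  0.    0.75 -2.4 ]
disc (array([ 0.3665, -0.2427]), 0.0074, 53, np.float64(10.59)) knob (array([ 0.3665, -0.2426]), 0.0079, array([ 0.3659, -0.2427]), 0.029, 235)
[{'uv': [320.1, 188.6], 'conf': 0.65}, {'uv': [466.3, 238.9], 'conf': 0.56}]
```

View pics/w8.png

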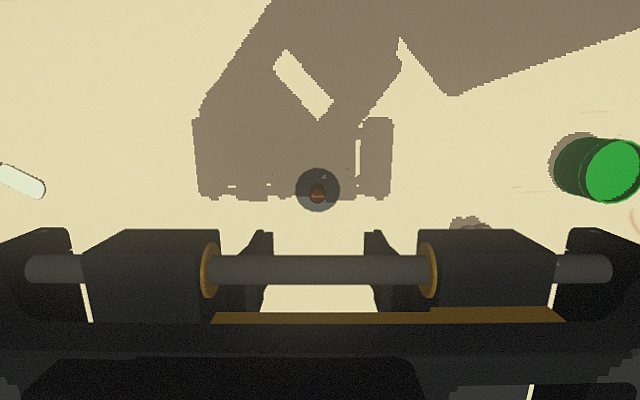

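The lid is at (317,190), knob at (0.3665, -0.2426), with the garlic and green tin clear of the jaws. Descend onto the knob.

Call:
step_arm([
  [[0.14, -0.05, 0.9, 0], [0, 0, 1, 0], [0, 0, 1, 0], [0, 0, 1, 0], [0, 0, 1, 0], [0, 0, 0.7, 0], [0, 0, 0.3, 0], [0, 0, 0, 0]],
], grip_force=15)

```text
t: 39.05
position: [0.3668, -0.2428, -0.0034]
eef_rot: [3.141, -0.0, 3.142]
contact_force: [0.1, -0.0, -0.4]
gripper_width: 0.0502
grip_force: 0.0
```

Call:
step_arm([
  [[0, 0, 0.25, 0], [0, 0, 0.2, 0], [0, 0, 0, 0]],
])

```text
t: 39.42
position: [0.3666, -0.2428, -0.0125]
eef_rot: [3.141, -0.0, 3.141]
contact_force: [0.5, -1.0, -0.2]
gripper_width: 0.0502
grip_force: 0.0
```

Call:
step_arm([
  [[0, 0, 0, 0], [0, 0, 0, 0], [0, 0, 0, 0], [0, 0, 0, 0], [0, 0, 0, 0], [0, 0, 0, 0], [0, 0, 0, 0]],
], fingers=8)

```text
t: 40.3
position: [0.3667, -0.2429, -0.0123]
eef_rot: [-3.142, 0.0, 3.141]
contact_force: [0.7, -0.1, 0.8]
gripper_width: 0.0149
grip_force: 15.0
```

Call:
step_arm([
  [[0, 0, -0.5, 0], [0, 0, -0.8, 0], [0, 0, -1, 0], [0, 0, -1, 0], [0, 0, -1, 0], [0, 0, -1, 0], [0, 0, -1, 0], [0, 0, -1, 0]],
])

```text
t: 41.3
position: [0.3663, -0.2425, 0.1348]
eef_rot: [-3.142, -0.0, 3.141]
contact_force: [-0.9, -0.4, -1.8]
gripper_width: 0.0148
grip_force: 15.0
```

Call:
step_arm([
  [[-0.25, 0.5, -0.8, 0], [-0.5, 0.92, -0.4, 0], [-0.5, 0.92, 0, 0], [-0.5, 0.92, 0, 0], [-0.5, 0.92, 0, 0], [-0.5, 0.92, 0, 0], [-0.5, 0.92, 0, 0], [-0.5, 0.92, 0, 0]],
])

```text
t: 42.3
position: [0.4415, -0.1032, 0.1581]
eef_rot: [3.142, -0.0, 3.141]
contact_force: [-0.0, -0.6, -0.4]
gripper_width: 0.0149
grip_force: 15.0
```

Call:
step_arm([
  [[-0.5, 0.92, 0, 0], [-0.5, 0.92, 0, 0], [-0.5, 0.92, 0, 0], [-0.5, 0.92, 0, 0], [-0.5, 0.92, 0, 0], [-0.5, 0.92, 0, 0], [-0.5, 0.92, 0, 0], [-0.5, 0.92, 0, 0]],
])

```text
t: 43.3
position: [0.5214, 0.0438, 0.158]
eef_rot: [-3.142, -0.0, 3.141]
contact_force: [-0.3, 0.5, -0.3]
gripper_width: 0.0154
grip_force: 15.0
```

Call:
step_arm([
  [[-0.5, 0.92, 0, 0], [-0.5, 0.92, 0, 0], [-0.5, 0.92, 0, 0], [-0.5, 0.92, 0, 0], [-0.5, 0.92, 0, 0], [-0.6, 1, 0, 0], [0, 0, 0, 0], [0, 0, 0, 0]],
])

```text
t: 44.3
position: [0.5833, 0.155, 0.1573]
eef_rot: [-3.141, -0.001, -3.141]
contact_force: [-0.4, 0.1, 0.1]
gripper_width: 0.0148
grip_force: 15.0
```

```bash
python3 - <<'E'
from h import *
o=ctrl.get_obs();p=o['position'];print(p,o['gripper_width'],o['grip_force'])
f=ctrl.grab_frame('wrist');X=cloud(f);save(f,'w9')
print('disc near',circ(f,p[:2],p[2]+.0123+.002,p[2]+.0123+.010,.03,X))
print('small rim',circ(f,(.584,.158),.12,.128,.03,X))
print('med rim',circ(f,(.584,.158),.084,.092,.04,X))
E
```

```text
[0.58328234 0.15501016 0.15733412] 0.01480425650678416 14.999874730274314
disc near (array([0.5829, 0.1549]), 0.022, array([0.5711, 0.1551]), 0.177, 1596)
small rim (array([0.5831, 0.1581]), 0.0219, array([0.57  , 0.1598]), 0.1242, 305)
med rim (array([0.5833, 0.1582]), 0.0278, array([0.5691, 0.1577]), 0.0884, 396)
```

View pics/w9.png

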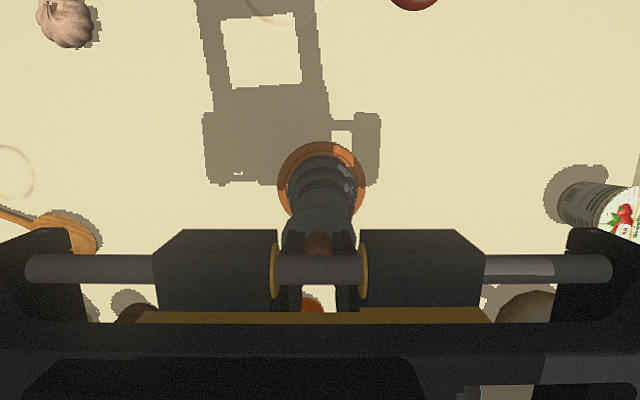

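Wrist view: lid held level at (320,240) above the tower (320,185), underside 0.170. I shift +3 mm in y and lower.

Call:
step_arm([
  [[-0.02, 0.15, 0.3, 0], [0, 0, 0.6, 0], [0, 0, 0.5, 0], [0, 0, 0.4, 0], [0, 0, 0.3, 0], [0, 0, 0.2, 0], [0, 0, 0.05, 0], [0, 0, 0, 0]],
])

```text
t: 45.35
position: [0.5844, 0.1581, 0.1108]
eef_rot: [3.142, 0.0, 3.141]
contact_force: [-0.8, 0.6, -0.5]
gripper_width: 0.0146
grip_force: 15.0
```

```bash
python3 - <<'E'
from h import *
o=ctrl.get_obs();p=o['position'];print(p,o['contact_force'])
f=ctrl.grab_frame('wrist');X=cloud(f)
print('disc',circ(f,p[:2],p[2]+.0123+.004,p[2]+.0123+.012,.03,X))
print('med rim',circ(f,(.584,.158),.084,.092,.04,X))
E
```

```text
[0.58436053 0.15810004 0.11081721] [-0.80441649  0.55791549 -0.53026008]
disc (array([0.584 , 0.1581]), 0.0219, array([0.5722, 0.1582]), 0.1305, 1630)
med rim (array([0.5833, 0.1584]), 0.0277, array([0.5681, 0.1582]), 0.0883, 583)
```

Call:
step_arm([
  [[0, 0, 0.05, 0], [0, 0, 0.05, 0], [0, 0, 0.03, 0], [0, 0, 0, 0]],
])

```text
t: 45.9
position: [0.5842, 0.158, 0.108]
eef_rot: [-3.142, -0.0, 3.141]
contact_force: [-0.5, -0.6, -0.7]
gripper_width: 0.015
grip_force: 15.0
```

Call:
step_arm([
  [[0, 0, 0, 0], [0, 0, 0, 0], [0, 0, 0, 0], [0, 0, 0, 0], [0, 0, 0, 0], [0, 0, -0.4, 0], [0, 0, -1, 0], [0, 0, -1, 0]],
], fingers=50)

```text
t: 46.9
position: [0.5842, 0.1581, 0.157]
eef_rot: [3.142, 0.0, 3.141]
contact_force: [0.3, -0.5, -0.4]
gripper_width: 0.0502
grip_force: 0.0
```

Call:
step_arm([
  [[0, 0, -1, 0], [0, 0, -1, 0], [0, 0, -1, 0], [0, 0, 0, 0], [0, 0, 0, 0]],
])

```text
t: 47.52
position: [0.5837, 0.158, 0.2156]
eef_rot: [-3.142, -0.001, 3.141]
contact_force: [-0.7, 0.2, -0.6]
gripper_width: 0.05
grip_force: 0.0
```

```bash
python3 - <<'E'
from h import *
o=ctrl.get_obs();print(o['t'],o['position'],o['contact_force'])
f=ctrl.grab_frame('wrist');X=cloud(f);save(f,'w10')
m=(f['depth']>0)&(np.hypot(X[...,0]-.584,X[...,1]-.158)<.02)&(X[...,2]>.12)&(X[...,2]<.14)
P=X[m];A=np.c_[P[:,:2]-[.584,.158],np.ones(len(P))];print('disc plane',np.linalg.lstsq(A,P[:,2],rcond=None)[0].round(4))
print('disc',fit(f,(.584,.158),.12,.135,.022,X),'knob',circ(f,(.584,.158),.14,.16,.02,X))
print('med',fit(f,(.584,.158),.084,.092,.028,X),'large',fit(f,(.584,.158),.048,.056,.034,X))
E
```

```text
47.525 [0.58365619 0.15802561 0.21560222] [-0.72883365  0.2267557  -0.62031913]
disc plane [-0.0103  0.0007  0.1277]
disc (array([0.5837, 0.1582]), 0.1274, 53, np.float64(2.97)) knob (array([0.584 , 0.1582]), 0.008, array([0.583 , 0.1581]), 0.1488, 285)
med (array([0.5845, 0.1583]), 0.0885, 34, np.float64(2.55)) large (array([0.5841, 0.1584]), 0.0524, 35, np.float64(3.02))
```

View pics/w10.png

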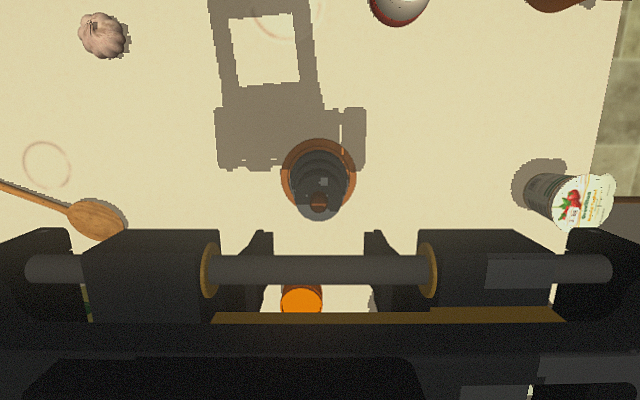

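The wrist view shows the complete tower at (318,180) with the lid level on top (disc 0.1275, expected 0.127), everything centred within 1 mm, and the gripper clear.

```bash
python3 -c "
from bench import ctrl
print(ctrl.hand_in())"
```

```text
the job is handed in; nothing more can be done
None
```

I built the tower on the stand (large, medium and small tin, then the lid), each centred within about 1 mm and at its seated height by camera, left the garlic and timer alone, and handed the job in at about 48 s; no verdict came back.

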